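# Hang the washed spacer to dry and turn the fan up three clicks

## Robot

A 6-joint arm with a two-finger parallel gripper is mounted at the origin on a cart in front of the work surface, level with it; the furniture and walls round the work are solid. World frame = base frame: x ahead of the robot, y to its left, z up, the work surface at z = 0. Lengths are in m, angles in degrees, forces in N, time in s.
With the tool pointing down it reaches from about 0.35 to 0.875 m from the base axis. Payload 4.2 kg.
Tool frame: the origin (TCP) lies midway between the tips of the shut fingers; the grasp point (between the pads) lies 19 mm behind it; z points along the fingers, y is the direction in which the jaws open and shut (so a half turn about z gives the same grasp; the last joint's range is limited). The gripper opens to 87 mm and grips with 3 to 60 N. Pads are 19 mm wide; open, the fingers measure 117 mm over their backs; the gripper's body (75 mm by 190 mm) begins 51 mm behind the grasp point.
Start: joints at [89.931, 22.042, 0.453, 0, -68.411, -14.817], TCP at [0.161, 0.604, 0.223] pointing down, gripper open.
Joint ranges: [-179.83, 179.83], [-69.29, 118.12], [-61.27, 80.66], [-181.25, 117.63], [-171.15, -9.14], [-177.46, 177.46]. Speed limits (degrees/s): [159.86, 159.86, 180, 180, 180, 180].

## Interface

Orientations are given as a 3x3 rotation matrix whose columns are the frame's x, y, z axes.
In Python, from station import r gives the robot as it stands.
- The arm moves only by the tool carry_out, never from a script. Its argument "steps" is a list of rows, each a list of 2 entries, a list of its own where there are three numbers: the shift along the tool's x, y, z in cm, then the turn about the tool's z in degrees. In form: [[[x, y, z], twist], ...]. A call has 1 to 20 rows; each row is the pose to reach, as a shift and turn from the pose measured when the call began, along the tool's axes at that moment; what a row does not reach only later rows make up. A row lasts 1/10 s, in which the tool goes at most 50 mm and 8.59 degrees, less where a joint would pass 70% of its speed; a pose out of reach is approached as far as the arm can. A call with a gripper value outside its range is refused whole. "gripper" is the gripper's target within -1 to 1 (fully open at 1, half-way at 0, shut at -1), set as the call begins (left out, the last holds). The fingers move at their own pace and stop on an object; the grip force is fixed at half the most. Time passes only in rows, so rows that repeat a pose let the fingers close. It gives the time, the measured TCP pose, the force and the opening at its end, in the units of the state.
- r.sense(): the state, without advancing time (a new reading comes with each control period).
- r.capture(name): name is "scene" or "side" or "wrist"; returns the picture (480x640x3 uint8, red, green, blue); there is no depth.
- r.calibration(name): a dict with "camera_matrix" (3x3 intrinsics, pixels), "D" ([k1, k2, p1, p2, k3] as OpenCV has them; the pictures are not rectified), "world_from_camera" (4x4, takes a point from camera to world coordinates). Camera axes: x right, y up, looking along -z (the intrinsics and any distortion apply to the point x, -y, -z); pixel columns grow to the right and rows downward; lengths in m; the calibration is good to about 2 mm. A picture is of the moment at which its call begins: read the wrist's pose just before it. calibration takes no time and is no camera call; for the wrist camera it gives the pose at the moment of the call.
- r.finish_job(): hands the job in, once; it reports no verdict.
Trained networks look in the newest picture that a camera, given by its name, has taken for a name from the list of things; names that differ only in an ending like _2 or _b are one class to them, and where a whole thing is asked for, a point or a joint stands for the part that bears it (a point fixed in the world has none). Each returns a list of dicts, best first, with "confidence" (0 to 1); they miss things now and then, are a little off and sometimes report something else, mostly with a low value. They report only what shows in the picture. A call takes as long as a camera call.
- r.cut_out(camera, target): "pixels" (480x640 bool, what is visible of it).
- r.place_of(camera, target): "centre" ([x, y, z] in m, in world coordinates, good to about 4 mm: a listed point, or the origin of a listed thing).
The state is a dict: "time_s": time; "joints": joint angles; "joint_velocities": joint speeds; "effort": joint torques, N m; "tcp_pos": TCP position; "ee_rot": TCP orientation; "wrist_force": force on the tool from outside, world axes, zero at the start; "moment": the same for the moment, N m; "gripper_width": opening from 0.0 (shut) to 1.0 (fully open).
Only numpy, scipy, OpenCV 4.12 (cv2) and the standard library are available. Lean on these libraries where they do the work, as an engineer would, in place of code of your own. Each camera call takes 0.05 s, during which the arm holds its last target. There are 200 camera calls.

## Task

Take the larger of the two aluminium wheel spacer rings out of the drip rack and hang it on the J-hook in front of the fan dryer, leaving the smaller ring where it stands. Then turn the fan's selector knob up, clockwise seen from above, by exactly three clicks from where it now stands. Let go of both and do not shift the things lying round about.

Things in the scene. Friction and masses are not known exactly. Their poses are not given: they have to be found in the camera images.
- large_spacer: The ring to hang: flat aluminium wheel spacer, outer diameter 144 mm, hole 88 mm, 14 mm thick, five dark bolt holes, about 0.4 kg. Stands on edge in one of the drip rack's two slots, top about 170 mm above the bench, leaning slightly. Origin: ring centre; x = the ring's axis, flat faces at x = +-7 mm. Its rim is 28 mm deep radially: tips less than 28 mm below the top stay out of the hole.
- small_spacer: The ring to leave alone: the same kind, outer diameter 112 mm, hole diameter 68 mm, 14 mm thick, four bolt holes; it stands on edge in the other slot, its top edge about 136 mm above the bench. Origin: centre; x axis is the ring's axis.
- drip_rack: Fixed low grey tray, 200 mm (along its x) x 130 mm, with two steel-wire slots at x = -50 and +50 mm; either may hold the larger ring. A slot is a pair of upright wire hoops 17 mm apart, 100 mm wide in y, 71 mm high; the ring stands between them on two bars, its axis along x, and is lifted straight up. Origin: centre of the underside, z up.
- fan_dryer: Fixed grey blower box, 110 mm (x) x 250 mm (y) x 160 mm high, a round wire fan grille at the left of its front, a steel J-hook above the grille and a selector knob on its flat top at the right. Origin: centre of the underside; its front faces its own -x (roughly toward the robot), y to its left, z up.
- hook_saddle (a point): Top of the 10 mm round hook bar at its shallow lowest place, where the hung ring's rim rests; 201 mm above the bench. Axes as fan_dryer. The bar runs along x from a low post 75 mm behind (+x; nothing there rises over 5 mm above this point) to the upturned tip in front (-x). A ring hung here has its axis along x and its centre about 44 mm below this point.
- hook_tip (a point): Top of the upturned end of the J-hook, 45 mm in front of (-x) and 26 mm above hook_saddle; the upturn begins 30 mm in front of the saddle. A ring comes from in front, its hole passing over this tip, then back (+x) and down onto the saddle.
- fan_knob (a joint): Angle of the selector knob in rad: 0 at its lowest setting, growing clockwise seen from above, to 2.18. It clicks every 0.436 rad (25 degrees): six settings 0, 0.436, 0.873, 1.309, 1.745, 2.182, hard stops at both ends. A sprung detent (about 0.1 N m) draws it into the nearest setting when let go. It starts at one of the first three settings.
- knob_grip (a point): On the knob's upright turning axis, in its black bar grip. The bar is 40 mm long, 14 mm wide, 32 mm tall, from 20 mm below this point (round skirt, 42 mm across) to 12 mm above; the box's top is 28 mm below. x points along the bar to the nose and white line, y across the 14 mm. It turns with the knob: at 0 the nose points 62.5 degrees left of the fan_dryer's +x, then swings right.
- knob_pointer (a point): Tip of the pointed nose at the knob's foot, 26 mm from the turning axis along the bar; it points at one of six white tick marks that grow longer with the fan speed.
- pressure_gauge: Bystander to leave alone: round black pressure gauge, 101 x 76 x 38 mm, lying near the front edge of the bench.
- pliers_red: Bystander to leave alone: red-handled pliers, 69 x 185 x 22 mm, lying near the front edge, before the dryer.
- drift_punch: Bystander to leave alone: grey steel drift punch, 12 mm thick, 148 mm long, lying between the drip rack and the dryer.
- safety_glasses: Bystander to leave alone: black safety glasses, 87 x 126 x 46 mm, at the right end of the work.

How it is judged:
By the outcome, as a careful person would: the job done as asked, in the order asked, and still so for the second after the job is handed in, with the robot touching nothing.
It also fails if it takes over 56 s, if anything falls off the work surface, if the arm or the gripper's body presses on something with over 40 N, if the wrist force passes 120 N, or if a joint passes its speed limit or range.

## Working session

There is one attempt and no reset: what is moved stays moved. The work goes in short steps, Python scripts to look and compute and a tool call to move; the robot and the scene stay as the last step left them, time stands still between calls to the robot, and variables do not carry over. Pictures are saved under pics/ and viewed, about 8 in all and at most 12, crops included, and the job is handed in when it is done.

Besides the shell and the picture viewer there is one more tool, called after ">>>" in YAML: its name, and indented under it one key for each argument. carry_out: Moves the arm, as the interface text tells. Its arguments: {"type":"object","properties":{"steps":{"type":"array","items":{"type":"array"}},"gripper":{"type":"number"}},"required":["steps"]}

```bash
mkdir -p pics; cat > h.py <<'E'
import numpy as np, cv2
from station import r
np.set_printoptions(precision=4,suppress=True)
def save(cam,name):
    im=r.capture(cam); cv2.imwrite(f'pics/{name}.png',im[:,:,::-1]); return im
def proj(cam,P):
    c=r.calibration(cam);T=np.linalg.inv(np.array(c['world_from_camera']))
    p=(T[:3,:3]@np.atleast_2d(P).T).T+T[:3,3]; p=p*[1,-1,-1]
    return cv2.projectPoints(p,np.zeros(3),np.zeros(3),np.array(c['camera_matrix'],float),np.array(c['D'],float))[0][:,0]
def ray(cam,uv):
    c=r.calibration(cam);T=np.array(c['world_from_camera'])
    q=cv2.undistortPoints(np.array(uv,float).reshape(-1,1,2),np.array(c['camera_matrix'],float),np.array(c['D'],float))[:,0]
    d=np.c_[q[:,0],-q[:,1],-np.ones(len(q))]@T[:3,:3].T
    return T[:3,3],d
def onz(cam,uv,z):
    o,d=ray(cam,uv); return o+d*((z-o[2])/d[:,2])[:,None]
E
python3 - <<'E'
from h import *
s=r.sense();print(s['time_s'],s['tcp_pos'],np.array(s['ee_rot']),s['gripper_width'])
for c in ['scene','side']:
    save(c,c+'0');print(c,np.array(r.calibration(c)['world_from_camera']))
    for t in ['large_spacer','small_spacer','drip_rack','fan_dryer','hook_saddle','hook_tip','knob_grip','knob_pointer','drift_punch','pliers_red','safety_glasses','pressure_gauge']:
        print(c,t,[(round(x['confidence'],2),np.round(x['centre'],4).tolist()) for x in r.place_of(c,t)[:2]])
E
```

```text
0.0 [0.1604 0.6034 0.2215] [[ 0.9664 -0.2571 -0.0005]
 [-0.2571 -0.9664 -0.0021]
 [ 0.0001  0.0022 -1.    ]] 1.0064982541808032
scene [[ 0.6725  0.4939 -0.5512 -0.3391]
 [-0.7399  0.468  -0.4832 -0.8697]
 [ 0.0194  0.7328  0.6802  1.2271]
 [ 0.      0.      0.      1.    ]]
scene large_spacer [(0.74, [0.5178, -0.2398, 0.0955])]
scene small_spacer [(0.98, [0.4242, -0.267, 0.0755])]
scene drip_rack [(0.77, [0.47, -0.2505, 0.0024])]
scene fan_dryer [(0.72, [0.6423, 0.1354, -0.0018])]
scene hook_saddle [(0.95, [0.5416, 0.2116, 0.2054])]
scene hook_tip [(0.96, [0.4934, 0.2155, 0.2239])]
scene knob_grip [(0.65, [0.6343, 0.071, 0.1894]), (0.35, [0.6447, 0.1372, 0.0025])]
scene knob_pointer [(0.66, [0.6591, 0.0815, 0.1625]), (0.38, [0.4703, -0.2514, 0.0033])]
scene drift_punch [(0.44, [0.5265, -0.0666, 0.0001])]
scene pliers_red [(0.9, [0.3932, 0.3012, -0.0043])]
scene safety_glasses []
scene pressure_gauge [(0.81, [0.4113, 0.0679, 0.001]), (0.56, [0.5275, -0.0668, -0.002])]
side [[ 0.9993 -0.0097  0.0358  0.5614]
 [ 0.0367  0.3976 -0.9168 -1.3975]
 [-0.0054  0.9175  0.3977  0.7108]
 [ 0.      0.      0.      1.    ]]
side large_spacer [(0.67, [0.5195, -0.2425, 0.0985])]
side small_spacer [(0.65, [0.4214, -0.2652, 0.0766]), (0.46, [0.4076, 0.0729, 0.0018])]
side drip_rack []
side fan_dryer [(0.89, [0.6417, 0.1359, -0.0])]
side hook_saddle [(0.69, [0.4085, 0.0744, -0.0]), (0.57, [0.5399, 0.2111, 0.1994])]
side hook_tip [(0.61, [0.4963, 0.2286, 0.2237]), (0.25, [0.4396, -0.5518, 0.003])]
side knob_grip [(0.5, [0.6339, 0.0742, 0.1872])]
side knob_pointer [(0.73, [0.6589, 0.0868, 0.1659])]
side drift_punch [(0.45, [0.5334, -0.0673, 0.002])]
side pliers_red [(0.6, [0.6382, 0.074, 0.1861]), (0.53, [0.393, 0.2968, 0.002])]
side safety_glasses [(0.66, [0.4436, -0.5529, 0.0023])]
side pressure_gauge [(0.68, [0.4122, 0.0719, -0.0002])]
```

View pics/scene0.png

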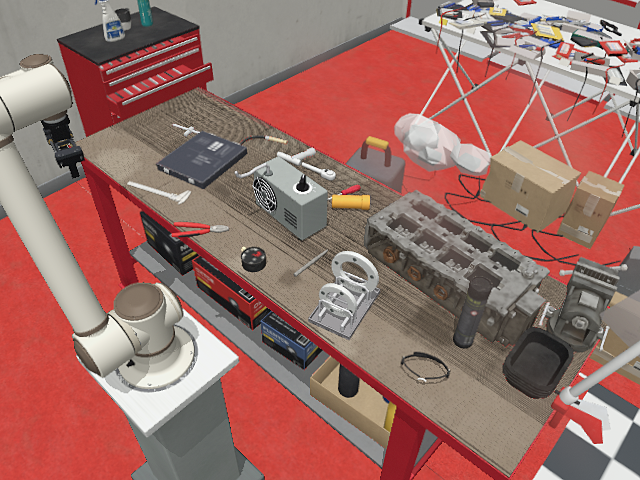

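View pics/side0.png

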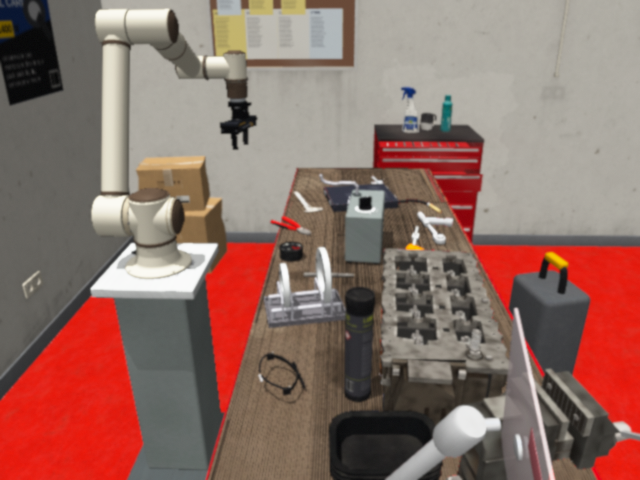

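The scene picture shows the rack at about (345,300), with the large ring in the rear slot (355,270) and the small one in front (335,300). The dryer is at (290,200) and its knob at (303,185). The network positions fit both pictures. Next I'll look from above the dryer with the wrist camera.

>>> carry_out:
  steps:
    - [[40.5,39.3,-19.9],60]
    - [[40.5,39.3,-19.9],60]
    - [[40.5,39.3,-19.9],60]
    - [[40.5,39.3,-19.9],60]
    - [[40.5,39.3,-19.9],60]
    - [[40.5,39.3,-19.9],60]
    - [[40.5,39.3,-19.9],60]
    - [[40.5,39.3,-19.9],60]
    - [[40.5,39.3,-19.9],60]
    - [[40.5,39.3,-19.9],60]
    - [[40.5,39.3,-19.9],60]
    - [[40.5,39.3,-19.9],60]
    - [[40.5,39.3,-19.9],60]
    - [[40.5,39.3,-19.9],60]
    - [[40.5,39.3,-19.9],60]
    - [[40.5,39.3,-19.9],60]

```text
time_s: 2.9
tcp_pos: [0.4503, 0.1211, 0.4211]
ee_rot: [[0.263, -0.965, -0.001], [-0.965, -0.263, -0.0], [0.0, 0.001, -1.0]]
wrist_force: [0.2, 0.5, -0.2]
gripper_width: 1.003
```

```bash
python3 - <<'E'
from h import *
s=r.sense();print(s['time_s'],s['tcp_pos'],s['joints'],np.array(s['ee_rot']))
c='wrist';save(c,c+'1');print(c,np.array(r.calibration(c)['world_from_camera']))
for t in ['fan_dryer','hook_saddle','hook_tip','knob_grip','knob_pointer','large_spacer','small_spacer','drip_rack','pressure_gauge']:
        print(c,t,[(round(x['confidence'],2),np.round(x['centre'],4).tolist()) for x in r.place_of(c,t)[:2]])
E
```

```text
2.9 [0.4503 0.1211 0.4211] [ 35.0791   1.6851   1.9989  -0.0161 -90.3662 -19.8423] [[ 0.2628 -0.9648 -0.0009]
 [-0.9648 -0.2628 -0.0003]
 [ 0.      0.001  -1.    ]]
wrist [[-0.9649  0.2547  0.0641  0.4682]
 [-0.2626 -0.9363 -0.2334  0.0569]
 [ 0.0006 -0.242   0.9703  0.5839]
 [ 0.      0.      0.      1.    ]]
wrist fan_dryer [(0.63, [0.6429, 0.1369, 0.001])]
wrist hook_saddle [(0.69, [0.5425, 0.2098, 0.2039])]
wrist hook_tip [(0.7, [0.4964, 0.2152, 0.2251])]
wrist knob_grip [(0.86, [0.6346, 0.0729, 0.1883])]
wrist knob_pointer [(0.98, [0.659, 0.0872, 0.1642])]
wrist large_spacer []
wrist small_spacer []
wrist drip_rack []
wrist pressure_gauge [(0.66, [0.4164, 0.0749, 0.0034])]
```

View pics/wrist1.png

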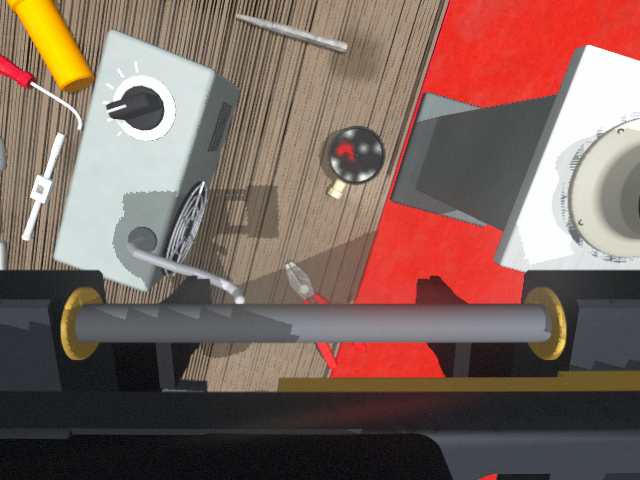

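The wrist picture shows the dryer's top face with corners near (112,30), (216,71), (148,290) and (54,260). The knob is at (141,107) with its nose at (108,107), and the hook tip is at (239,298).

```bash
python3 - <<'E'
from h import *
P=onz('wrist',[(112,30),(216,71),(148,290),(54,260)],0.16)
print(P)
a=lambda v:np.degrees(np.arctan2(v[1],v[0]))
print('yaw',a(P[0]-P[1]),a(P[3]-P[2]),a(P[3]-P[0])-90,a(P[2]-P[1])-90,'len',np.linalg.norm(P[0]-P[1]),np.linalg.norm(P[3]-P[0]),P.mean(0))
print('tip',onz('wrist',[(239,298)],.222), 'nose',onz('wrist',[(107,108)],.164))
im=cv2.imread('pics/wrist1.png');c=cv2.resize(im[50:160,70:200],None,fx=5,fy=5,interpolation=cv2.INTER_CUBIC);cv2.imwrite('pics/k.png',c)
E
```

```text
[[0.6806 0.0068 0.16  ]
 [0.5769 0.0171 0.16  ]
 [0.6032 0.2585 0.16  ]
 [0.7083 0.2511 0.16  ]]
yaw -5.699533112105207 -4.032709641110867 -6.454653610239333 -6.208915250672831 len 0.10423426145492579 0.24592647103528803 [0.6423 0.1334 0.16  ]
tip [[0.4986 0.2143 0.222 ]] nose [[0.6728 0.0786 0.164 ]]
```

View pics/k.png

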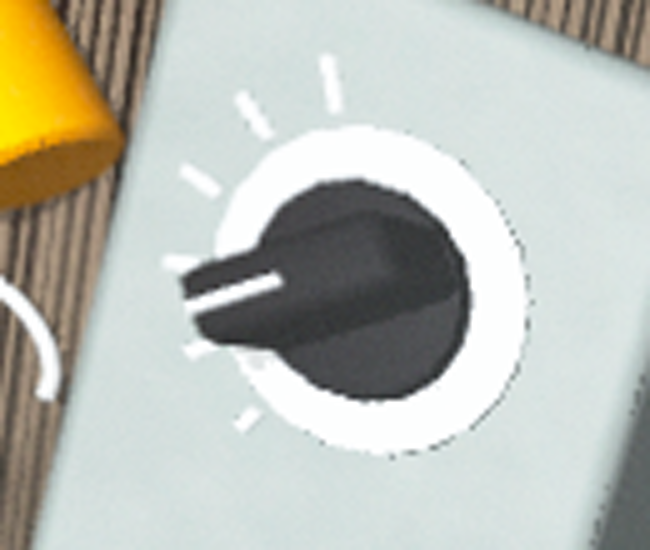

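```bash
python3 - <<'E'
from h import *
a=lambda v:np.degrees(np.arctan2(v[...,1],v[...,0]))
f=lambda l:[(70+u/5,50+v/5) for u,v in l]
for z in(.17,.2):
    q=onz('wrist',f([(282,279),(187,307)]),z); print('line',q,a(q[1]-q[0]),a(q[1]-[.6344,.0727,0]))
t=onz('wrist',f([(330,83),(253,115),(200,180),(178,262),(198,349),(247,420)]),.16)
c=onz('wrist',f([(372,290)]),.162);print('skirt c',c)
print('ticks',a(t-c),a(t-[.6344,.0727,0]))
E
```

```text
line [[0.6519 0.0714 0.17  ]
 [0.6691 0.0813 0.17  ]] 30.099908217222065 13.97492184764842
line [[0.6387 0.0703 0.2   ]
 [0.6546 0.0795 0.2   ]] 30.099908217222033 18.627445100231633
skirt c [[0.6379 0.0691 0.162 ]]
ticks [-67.1029 -42.3448 -17.4577   6.9361  31.7243  56.0829] [-64.7174 -42.718  -20.5628   1.6154  24.7442  48.5603]
```

The nose is on the second tick, setting 1 (0.436), so the target is setting 4. That means turning the bar from about +31° to about -44° world. The dryer's yaw is about -6.3°. Now to the rack.

>>> carry_out:
  steps:
    - [[36.7,3,10],0]
    - [[36.7,3,10],0]
    - [[36.7,3,10],0]
    - [[36.7,3,10],0]
    - [[36.7,3,10],0]
    - [[36.7,3,10],0]
    - [[36.7,3,10],0]
    - [[36.7,3,10],0]
    - [[36.7,3,10],0]
    - [[36.7,3,10],0]
    - [[36.7,3,10],0]

```text
time_s: 4.5
tcp_pos: [0.5179, -0.2413, 0.3221]
ee_rot: [[0.262, -0.965, 0.001], [-0.965, -0.262, -0.0], [0.0, -0.001, -1.0]]
wrist_force: [-0.7, -0.1, 0.2]
gripper_width: 0.998
```

```bash
python3 - <<'E'
from h import *
s=r.sense();print(s['time_s'],s['tcp_pos'],s['joints'],np.array(s['ee_rot']))
c='wrist';save(c,c+'2');print(c,np.array(r.calibration(c)['world_from_camera'])[:3,3])
for t in ['large_spacer','small_spacer','drip_rack']:
        print(c,t,[(round(x['confidence'],2),np.round(x['centre'],4).tolist()) for x in r.place_of(c,t)[:2]])
E
```

```text
4.5 [ 0.5179 -0.2413  0.3221] [ -8.7388  13.7446   2.7101   0.0021 -78.9122  23.9087] [[ 0.2617 -0.9652  0.0009]
 [-0.9652 -0.2617 -0.0002]
 [ 0.0004 -0.0008 -1.    ]]
wrist [ 0.5354 -0.3052  0.4851]
wrist large_spacer [(0.63, [0.5191, -0.2437, 0.0968])]
wrist small_spacer [(0.87, [0.4198, -0.2737, 0.0784])]
wrist drip_rack [(0.81, [0.4687, -0.2531, -0.0031])]
```

View pics/wrist2.png

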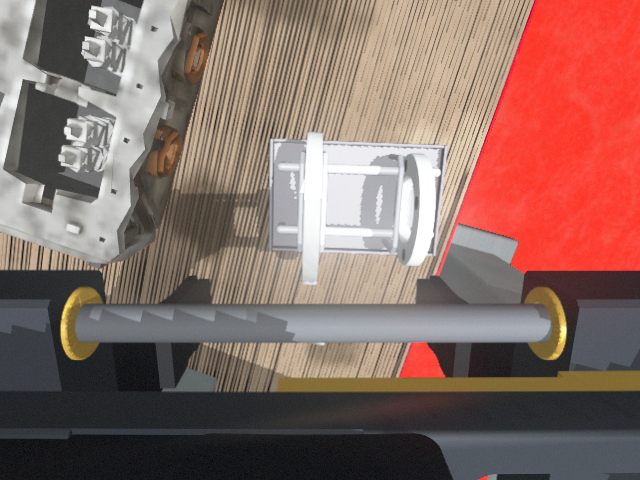

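The wrist picture shows the rack tray from (271,140) to (446,250). The large ring is seen edge-on from (316,133) to (310,283), between the fingers, and the small ring is at (418,208).

```bash
python3 - <<'E'
from h import *
a=lambda v:np.degrees(np.arctan2(v[...,1],v[...,0]))
R=onz('wrist',[(271,140),(446,146)],.01);print('rack x ang',a(R[0]-R[1]),np.linalg.norm(R[0]-R[1]))
im=r.capture('wrist');m=r.cut_out('wrist','large_spacer')[0];m=m['pixels'];print(m.sum())
v,u=np.nonzero(m);print(u.min(),u.max(),v.min(),v.max())
for row in range(v.min(),v.max()+1,15):
    x=u[v==row]
    if len(x): print(row,x.min(),x.max(),x.mean())
E=onz('wrist',[(316,133),(310,283)],.10);print(E,a(E[0]-E[1])-90,np.linalg.norm(E[0]-E[1]))
# predicted
def ring(c,yaw,lean,R=.072):
    ax=np.array([np.cos(yaw)*np.cos(lean),np.sin(yaw)*np.cos(lean),np.sin(lean)]);s=np.array([-np.sin(yaw),np.cos(yaw),0]);n=np.cross(ax,s)
    t=np.radians(np.arange(0,360,5));p=R*(np.cos(t)[:,None]*s+np.sin(t)[:,None]*n)
    return np.concatenate([c+p+ax*k for k in(-.007,.007)])
from scipy.optimize import minimize
ms={}
for cam in('wrist','scene','side'):
    if cam!='wrist': r.capture(cam)
    q=r.cut_out(cam,'large_spacer')
    if q: ms[cam]=np.array(q[0]['pixels'],np.uint8);print(cam,q[0]['confidence'],ms[cam].sum())
def hole(mm):return cv2.convexHull(np.argwhere(mm)[:,::-1].astype(np.int32))
H={}
for k,mm in ms.items():
    z=np.zeros((480,640),np.uint8);cv2.fillConvexPoly(z,hole(mm),1);H[k]=z
def cost(p,pr=False):
    c=0
    for k in H:
        z=np.zeros((480,640),np.uint8);q=proj(k,ring(p[:3],p[3],p[4]))
        cv2.fillConvexPoly(z,np.round(cv2.convexHull(q.astype(np.float32))*16).astype(np.int32),1,shift=4)
        i=1-(z&H[k]).sum()/(z|H[k]).sum()
        if pr:print(k,i)
        c+=i
    return c
b=None
for l in(-.06,0,.06):
  s0=np.array([.519,-.242,.098,np.radians(17),l])
  o=minimize(cost,s0,method='Nelder-Mead',options=dict(initial_simplex=np.vstack([s0]+[s0+d for d in np.diag([.006,.006,.006,.05,.05])]),maxiter=250))
  print(o.fun,o.x[:3],np.degrees(o.x[3:]))
  if b is None or o.fun<b.fun:b=o
cost(b.x,True);ax=b.x;print('top',ax[:3]+.072*np.array([-np.cos(ax[3])*np.sin(ax[4]),-np.sin(ax[3])*np.sin(ax[4]),np.cos(ax[4])]))
E
```

```text
rack x ang 13.330182461310653 0.19863650870628785
2576
303 323 132 284
132 310 320 315.0
147 307 323 315.0
162 307 323 315.0
177 306 322 314.0
192 305 322 313.5
207 304 321 312.5
222 304 320 312.0
237 303 320 311.5
252 303 319 311.0
267 303 318 310.5
282 304 318 311.0
[[ 0.535  -0.3125  0.1   ]
 [ 0.5026 -0.1714  0.1   ]] -167.0897829465915 0.14474007066958544
wrist 0.68 2576
scene 0.81 871
side 0.81 678
0.282118479944082 [ 0.5199 -0.2424  0.0959] [12.8075  0.8232]
0.297287747973785 [ 0.5198 -0.2422  0.0962] [13.5067  1.1167]
0.2978916837374317 [ 0.5204 -0.2434  0.097 ] [12.6784  1.0894]
wrist 0.05331920903954801
scene 0.09220779220779218
side 0.13659147869674182
top [ 0.5188 -0.2426  0.1679]
```

>>> carry_out:
  steps:
    - [[0.1,-0.1,4],2.2]
    - [[0.1,-0.1,8],2.2]
    - [[0.1,-0.1,11],2.2]
    - [[0.1,-0.1,13],2.2]
    - [[0.1,-0.1,15],2.2]
    - [[0.1,-0.1,16.5],2.2]
    - [[0.1,-0.1,17.6],2.2]
    - [[0.1,-0.1,17.6],2.2]
    - [[0.1,-0.1,17.6],2.2]

```text
time_s: 5.95
tcp_pos: [0.5194, -0.2426, 0.1461]
ee_rot: [[0.224, -0.975, 0.001], [-0.975, -0.224, -0.001], [0.001, -0.001, -1.0]]
wrist_force: [0.3, -0.6, -0.2]
gripper_width: 1.004
```

>>> carry_out:
  steps:
    - [[0,0,0],0]
    - [[0,0,0],0]
    - [[0,0,0],0]
    - [[0,0,0],0]
    - [[0,0,0],0]
    - [[0,0,0],0]
    - [[0,0,0],0]
    - [[0,0,0],0]
    - [[0,0,0],0]
    - [[0,0,0],0]
  gripper: -1

```text
time_s: 6.95
tcp_pos: [0.5194, -0.2426, 0.1461]
ee_rot: [[0.224, -0.975, 0.001], [-0.975, -0.224, -0.001], [0.001, -0.001, -1.0]]
wrist_force: [0.1, 0.5, -0.2]
gripper_width: 0.171
```

>>> carry_out:
  steps:
    - [[0,0,-1],0]
    - [[0,0,-2.5],0]
    - [[0,0,-4.5],0]
    - [[0,0,-6.5],0]
    - [[0,0,-8.5],0]
    - [[0,0,-10.5],0]
    - [[0,0,-12.5],0]
    - [[0,0,-14],0]
    - [[0,0,-14],0]
    - [[0,0,-14],0]

```text
time_s: 7.95
tcp_pos: [0.5188, -0.2421, 0.2854]
ee_rot: [[0.224, -0.975, -0.0], [-0.975, -0.224, 0.001], [-0.001, 0.0, -1.0]]
wrist_force: [0.7, 0.7, -3.6]
gripper_width: 0.161
```

```bash
python3 - <<'E'
from h import *
s=r.sense();print(s['time_s'],s['tcp_pos'],s['wrist_force'],s['gripper_width'])
for c in ('scene','side','wrist'):
  save(c,c+'3')
  for t in ['large_spacer','small_spacer','hook_saddle','hook_tip']:
        print(c,t,[(round(x['confidence'],2),np.round(x['centre'],4).tolist()) for x in r.place_of(c,t)[:2]])
E
```

```text
7.95 [ 0.5188 -0.2421  0.2854] [ 0.6957  0.6735 -3.5584] 0.16112125306537217
scene large_spacer [(0.55, [0.5189, -0.245, 0.2365]), (0.16, [0.4417, -0.5464, 0.0022])]
scene small_spacer [(0.65, [0.425, -0.265, 0.0767])]
scene hook_saddle [(0.83, [0.5437, 0.2158, 0.2035])]
scene hook_tip [(0.84, [0.496, 0.2197, 0.2271])]
side large_spacer [(0.78, [0.5179, -0.2451, 0.2345])]
side small_spacer [(0.9, [0.4184, -0.2693, 0.0787]), (0.59, [0.6431, 0.1361, 0.0027])]
side hook_saddle [(0.69, [0.543, 0.2125, 0.2022]), (0.31, [0.6432, 0.1356, 0.0012])]
side hook_tip [(0.59, [0.4936, 0.2237, 0.2226])]
wrist large_spacer [(0.89, [0.5157, -0.2434, 0.234])]
wrist small_spacer [(0.87, [0.4222, -0.2703, 0.0805])]
wrist hook_saddle []
wrist hook_tip []
```

View pics/wrist3.png

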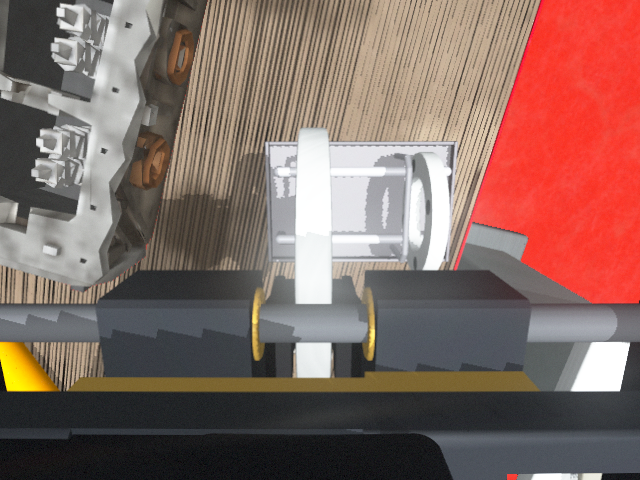

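The ring is held: opening 14 mm, weight 3.6 N, centre about 50 mm below the TCP, yaw along the jaws. The small ring hasn't moved. Next, to the front of the hook.

>>> carry_out:
  steps:
    - [[-1.5,0,0],1]
    - [[-4,-0.2,0.2],3]
    - [[-7.5,-0.5,0.5],5]
    - [[-11,-0.8,0.8],7]
    - [[-14.5,-1.1,1.1],9]
    - [[-18,-1.4,1.4],11]
    - [[-21.5,-1.7,1.7],13]
    - [[-25,-2,2],15]
    - [[-28.5,-2.3,2.3],17]
    - [[-32,-2.6,2.6],19.2]
    - [[-35.5,-2.9,2.9],19.2]
    - [[-39,-3.2,3.2],19.2]
    - [[-42,-3.4,3.5],19.2]
    - [[-44.5,-3.5,3.5],19.2]
    - [[-46,-3.5,3.5],19.2]
    - [[-47,-3.5,3.5],19.2]
    - [[-47,-3.5,3.5],19.2]
    - [[-47,-3.5,3.5],19.2]

```text
time_s: 10.5
tcp_pos: [0.4481, 0.2227, 0.2509]
ee_rot: [[-0.109, -0.994, 0.001], [-0.994, 0.109, -0.001], [0.001, -0.001, -1.0]]
wrist_force: [-0.3, 0.0, -3.8]
gripper_width: 0.16
```

```bash
python3 - <<'E'
from h import *
s=r.sense();print(s['time_s'],s['tcp_pos'],np.array(s['ee_rot']),s['wrist_force'],s['gripper_width'])
for c in ('scene','side','wrist'):
  save(c,c+'4')
  for t in ['large_spacer','hook_saddle','hook_tip']:
        print(c,t,[(round(x['confidence'],2),np.round(x['centre'],4).tolist()) for x in r.place_of(c,t)[:2]])
a=cv2.imread('pics/wrist4.png');b=cv2.imread('pics/scene4.png')
b=cv2.resize(b[120:270,200:400],(640,480),interpolation=cv2.INTER_CUBIC)
cv2.imwrite('pics/c4.png',cv2.resize(np.hstack([a,b]),(800,300)))
E
```

```text
10.5 [0.4481 0.2227 0.2509] [[-0.1092 -0.994   0.0006]
 [-0.994   0.1092 -0.0009]
 [ 0.0008 -0.0007 -1.    ]] [-0.2577  0.0007 -3.7999] 0.15966493919129554
scene large_spacer [(0.81, [0.4443, 0.2229, 0.2015])]
scene hook_saddle [(0.7, [0.5434, 0.2143, 0.2018])]
scene hook_tip [(0.66, [0.4954, 0.216, 0.2249]), (0.36, [0.4124, 0.0696, 0.0003])]
side large_spacer [(0.73, [0.4477, 0.222, 0.1981]), (0.62, [0.5423, 0.2143, 0.2007])]
side hook_saddle [(0.62, [0.542, 0.2115, 0.1997])]
side hook_tip [(0.82, [0.4964, 0.2235, 0.2222])]
wrist large_spacer [(0.8, [0.4471, 0.2244, 0.1978])]
wrist hook_saddle [(0.63, [0.5416, 0.2118, 0.2048])]
wrist hook_tip []
```

View pics/c4.png

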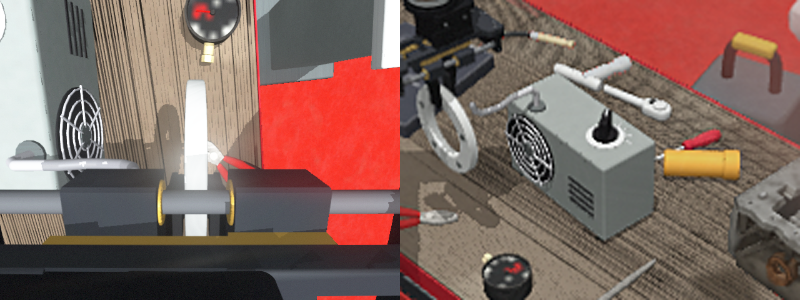

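The ring stands about 50 mm in front of the hook tip, with the hook lined up with its hole. Advancing level now, then lowering in two stages.

>>> carry_out:
  steps:
    - [[0,-1,0],0]
    - [[0,-2,0],0]
    - [[0,-3,0],0]
    - [[0,-4,0],0]
    - [[0,-5,0],0]
    - [[0,-6,0],0]
    - [[0,-7,0],0]
    - [[0,-8,0],0]
    - [[0,-9,0],0]
    - [[0,-9.4,0],0]
    - [[0,-9.4,0.5],0]
    - [[0,-9.4,1.2],0]
    - [[0,-9.4,2],0]
    - [[0,-9.4,2.7],0]
    - [[0,-9.4,3.2],0]
    - [[0,-9.4,3.4],0]
    - [[0,-9.4,3.4],0]

```text
time_s: 12.8
tcp_pos: [0.5415, 0.213, 0.2166]
ee_rot: [[-0.109, -0.994, 0.0], [-0.994, 0.109, -0.001], [0.001, -0.0, -1.0]]
wrist_force: [-0.4, -0.6, -3.0]
gripper_width: 0.154
```

```bash
python3 - <<'E'
from h import *
s=r.sense();print(s['time_s'],s['tcp_pos'],s['wrist_force'],s['gripper_width'])
for c in ('scene','side'):
  save(c,c+'5')
  for t in ['large_spacer','hook_saddle','hook_tip']:
        print(c,t,[(round(x['confidence'],2),np.round(x['centre'],4).tolist()) for x in r.place_of(c,t)[:2]])
E
```

```text
12.8 [0.5415 0.213  0.2166] [-0.3647 -0.5548 -2.9604] 0.1535115855367575
scene large_spacer [(0.65, [0.5399, 0.2142, 0.1648])]
scene hook_saddle [(0.73, [0.5391, 0.2146, 0.2024])]
scene hook_tip [(0.98, [0.4919, 0.219, 0.2244]), (0.47, [0.3893, 0.3026, -0.004])]
side large_spacer [(0.63, [0.5383, 0.2127, 0.1664]), (0.3, [0.4185, -0.2677, 0.0769])]
side hook_saddle [(0.68, [0.5423, 0.2129, 0.2001])]
side hook_tip [(0.58, [0.4975, 0.2235, 0.2246])]
```

Still about 8 mm above the saddle. I'll lower slowly in small steps.

>>> carry_out:
  steps:
    - [[0,0,0.2],0]
    - [[0,0,0.4],0]
    - [[0,0,0.6],0]
    - [[0,0,0.7],0]
    - [[0,0,0.7],0]

```text
time_s: 13.7
tcp_pos: [0.5415, 0.213, 0.2098]
ee_rot: [[-0.109, -0.994, 0.001], [-0.994, 0.109, -0.001], [0.001, -0.001, -1.0]]
wrist_force: [0.3, 0.3, -3.2]
gripper_width: 0.161
```

>>> carry_out:
  steps:
    - [[0,0,0.1],0]
    - [[0,0,0.2],0]
    - [[0,0,0.2],0]

```text
time_s: 14.0
tcp_pos: [0.5414, 0.2129, 0.2076]
ee_rot: [[-0.109, -0.994, 0.0], [-0.994, 0.109, -0.001], [0.001, -0.0, -1.0]]
wrist_force: [-0.1, 0.8, -3.2]
gripper_width: 0.159
```

>>> carry_out:
  steps:
    - [[0,0,0.1],0]
    - [[0,0,0.2],0]
    - [[0,0,0.2],0]

```text
time_s: 14.3
tcp_pos: [0.5415, 0.213, 0.2059]
ee_rot: [[-0.109, -0.994, 0.001], [-0.994, 0.109, -0.001], [0.001, -0.001, -1.0]]
wrist_force: [-0.7, -0.5, -1.3]
gripper_width: 0.156
```

>>> carry_out:
  steps:
    - [[0,0,0.1],0]
    - [[0,0,0.1],0]

```text
time_s: 14.5
tcp_pos: [0.5416, 0.213, 0.2058]
ee_rot: [[-0.108, -0.994, 0.001], [-0.994, 0.108, -0.001], [0.0, -0.001, -1.0]]
wrist_force: [-2.3, 0.4, 2.9]
gripper_width: 0.16
```

The saddle now takes the load. Opening only partly, to stay clear of the hook's upturn, then rising.

>>> carry_out:
  steps:
    - [[0,0,0],0]
    - [[0,0,0],0]
    - [[0,0,0],0]
    - [[0,0,0],0]
    - [[0,0,0],0]
  gripper: -0.35

```text
time_s: 15.0
tcp_pos: [0.5417, 0.213, 0.2057]
ee_rot: [[-0.109, -0.994, 0.001], [-0.994, 0.109, -0.001], [0.0, -0.001, -1.0]]
wrist_force: [-0.0, 0.3, 0.1]
gripper_width: 0.317
```

>>> carry_out:
  steps:
    - [[0,0,-0.5],0]
    - [[0,0,-1],0]
    - [[0,0,-2],0]
    - [[0,0,-3],0]
    - [[0,0,-5],0]
    - [[0,0,-8],0]
    - [[0,0,-11],0]
    - [[0,0,-14],0]
    - [[0,0,-15],0]
    - [[0,0,-15],0]

```text
time_s: 16.0
tcp_pos: [0.5419, 0.2134, 0.3578]
ee_rot: [[-0.108, -0.994, 0.005], [-0.994, 0.109, 0.002], [-0.003, -0.005, -1.0]]
wrist_force: [0.5, 0.0, 0.0]
gripper_width: 0.327
```

```bash
python3 - <<'E'
from h import *
s=r.sense();print(s['time_s'],s['tcp_pos'],np.array(s['ee_rot']),s['wrist_force'],s['gripper_width'],s['joints'])
for c in ('scene','side','wrist'):
  save(c,c+'6')
  for t in ['large_spacer','hook_saddle','hook_tip','knob_grip','knob_pointer']:
        print(c,t,[(round(x['confidence'],2),np.round(x['centre'],4).tolist()) for x in r.place_of(c,t)[:2]])
a=cv2.imread('pics/wrist6.png');b=cv2.imread('pics/scene6.png')
b=cv2.resize(b[120:270,200:400],(640,480),interpolation=cv2.INTER_CUBIC)
cv2.imwrite('pics/c6.png',cv2.resize(np.hstack([a,b]),(800,300)))
E
```

```text
16.0 [0.5419 0.2134 0.3578] [[-0.1085 -0.9941  0.0049]
 [-0.9941  0.1085  0.0021]
 [-0.0026 -0.0046 -1.    ]] [0.5104 0.0281 0.0278] 0.32672886993583405 [ 37.4621  14.2247   8.2243   0.0775 -83.7052 -43.6992]
scene large_spacer [(0.58, [0.5388, 0.2123, 0.1583])]
scene hook_saddle [(0.65, [0.5436, 0.2165, 0.2032])]
scene hook_tip [(0.72, [0.4917, 0.2178, 0.2254])]
scene knob_grip [(0.57, [0.6356, 0.0711, 0.1893])]
scene knob_pointer [(0.45, [0.657, 0.0831, 0.1636]), (0.16, [0.5412, 0.214, 0.2047])]
side large_spacer [(0.66, [0.4973, 0.2252, 0.2232]), (0.64, [0.5374, 0.2127, 0.1548])]
side hook_saddle [(0.68, [0.5446, 0.2103, 0.1995])]
side hook_tip [(0.73, [0.4988, 0.2247, 0.2237])]
side knob_grip [(0.6, [0.6375, 0.0745, 0.1901])]
side knob_pointer [(0.52, [0.4187, -0.2669, 0.0771]), (0.49, [0.6584, 0.0851, 0.1648])]
wrist large_spacer [(0.59, [0.5434, 0.2134, 0.1521])]
wrist hook_saddle [(0.86, [0.5432, 0.2105, 0.2053])]
wrist hook_tip [(0.89, [0.498, 0.2164, 0.2276]), (0.71, [0.5441, 0.2104, 0.2043])]
wrist knob_grip [(0.83, [0.6332, 0.0704, 0.1913])]
wrist knob_pointer [(0.79, [0.6603, 0.0871, 0.1672])]
```

View pics/c6.png

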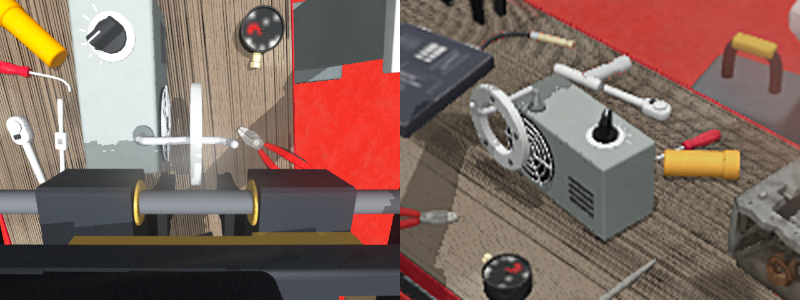

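The ring hangs on the hook with its top rim over the bar: right panel (498,128), and edge-on in the left panel at (195,130). Next I'll refine the knob axis from the white dial in this wrist picture.

```bash
python3 - <<'E'
from h import *
a=lambda v:np.degrees(np.arctan2(v[...,1],v[...,0]))
im=cv2.imread('pics/wrist6.png')
s=im[0:120,110:240];w=(s.min(2)>240).astype(np.uint8)
n,l,st,c=cv2.connectedComponentsWithStats(w)
i=1+np.argmax(st[1:,4]);print(st[i])
k=cv2.findContours((l==i).astype(np.uint8),cv2.RETR_EXTERNAL,cv2.CHAIN_APPROX_NONE)[0][0]
h=cv2.convexHull(k)[:,0]+[110,0]
P=onz('wrist',h,.161)[:,:2]
A=np.c_[2*P,np.ones(len(P))];q=np.linalg.lstsq(A,(P**2).sum(1),rcond=None)[0];R=np.sqrt(q[2]+q[0]**2+q[1]**2)
print('dial',q[:2],R,np.abs(np.linalg.norm(P-q[:2],axis=1)-R).max())
g=cv2.resize(s,None,fx=5,fy=5,interpolation=cv2.INTER_CUBIC)
for z,col in((.161,(0,0,255)),(.168,(0,255,0)),(.2,(255,0,0))):
    u=(proj('wrist',np.array([[*q[:2],z]]))[0]-[110,0])*5; cv2.circle(g,(int(u[0]),int(u[1])),4,col,-1)
cv2.imwrite('pics/k6.png',g)
E
```

```text
[  30   17   76   83 2136]
dial [0.638  0.0701] 0.030961569868072202 0.0004335404554129084
```

View pics/k6.png

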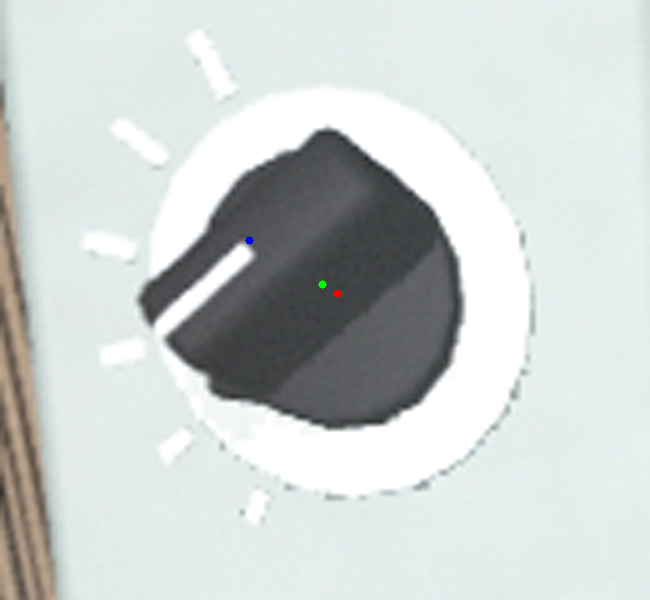

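The dial fits a circle centred at (0.638, 0.070) to within 0.4 mm, and the nose is still on the second tick. The networks say (0.635, 0.072), so I'll use (0.637, 0.071).

>>> carry_out:
  steps:
    - [[2,-1.7,0],8]
    - [[5,-4.2,1],16]
    - [[8,-6.7,3],24]
    - [[11,-9.2,5],32]
    - [[13.1,-11,8],40]
    - [[13.1,-11,9.8],48]
    - [[13.1,-11,9.8],52.6]
    - [[13.1,-11,9.8],52.6]
    - [[13.1,-11,9.8],52.6]
    - [[13.1,-11,9.8],52.6]
  gripper: -0.1

```text
time_s: 17.9
tcp_pos: [0.637, 0.0712, 0.2588]
ee_rot: [[-0.855, -0.519, 0.003], [-0.519, 0.855, -0.0], [-0.003, -0.002, -1.0]]
wrist_force: [-0.3, 0.4, 0.3]
gripper_width: 0.45
```

>>> carry_out:
  steps:
    - [[0,0,2],0]
    - [[0,0,4],0]
    - [[0,0,5],0]
    - [[0,0,6],0]
    - [[0,0,7],0]
    - [[0,0,7.7],0]
    - [[0,0,8.1],0]
    - [[0,0,8.1],0]

```text
time_s: 18.7
tcp_pos: [0.6371, 0.0711, 0.1773]
ee_rot: [[-0.855, -0.519, 0.002], [-0.519, 0.855, -0.0], [-0.002, -0.001, -1.0]]
wrist_force: [-0.6, 0.5, 0.3]
gripper_width: 0.45
```

>>> carry_out:
  steps:
    - [[0,0,0],0]
    - [[0,0,0],0]
    - [[0,0,0],0]
    - [[0,0,0],0]
    - [[0,0,0],0]
    - [[0,0,0],0]
  gripper: -1

```text
time_s: 19.3
tcp_pos: [0.637, 0.0715, 0.1776]
ee_rot: [[-0.855, -0.519, 0.002], [-0.519, 0.855, 0.0], [-0.002, -0.001, -1.0]]
wrist_force: [-1.0, 1.8, 1.2]
gripper_width: 0.155
```

```bash
python3 - <<'E'
from h import *
s=r.sense();print(s['time_s'],s['tcp_pos'],np.array(s['ee_rot']),s['wrist_force'],s['moment'],s['gripper_width'],s['joints'])
save('wrist','w7')
E
```

```text
19.3 [0.637  0.0715 0.1776] [[-0.8547 -0.5192  0.0024]
 [-0.5192  0.8547  0.0002]
 [-0.0022 -0.0011 -1.    ]] [-0.9963  1.8259  1.172 ] [0.6947 0.3432 0.0233] 0.1551182729087511 [ 20.8591  25.3561  -0.9762   0.0452 -63.5332 -79.6033]
```

View pics/w7.png

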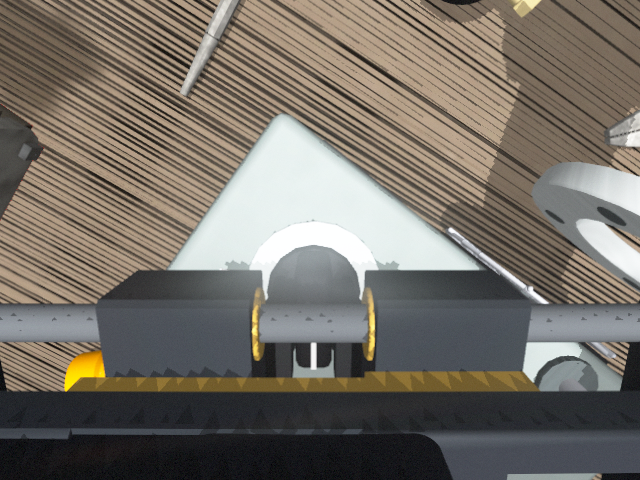

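The bar is gripped squarely: 13.5 mm opening, side force about 2 N, white line centred at (313,355). Turning 75° clockwise.

>>> carry_out:
  steps:
    - [[0,0,0],5]
    - [[0,0,0],10]
    - [[0,0,0],15]
    - [[0,0,0],20]
    - [[0,0,0],25]
    - [[0,0,0],30]
    - [[0,0,0],35]
    - [[0,0,0],40]
    - [[0,0,0],45]
    - [[0,0,0],50]
    - [[0,0,0],55]
    - [[0,0,0],60]
    - [[0,0,0],65]
    - [[0,0,0],70]
    - [[0,0,0],75]
    - [[0,0,0],75]
    - [[0,0,0],75]

```text
time_s: 21.05
tcp_pos: [0.637, 0.0714, 0.1776]
ee_rot: [[-0.724, 0.69, 0.002], [0.69, 0.724, -0.0], [-0.002, 0.001, -1.0]]
wrist_force: [-0.4, 0.4, 1.4]
gripper_width: 0.156
```

```bash
python3 - <<'E'
from h import *
s=r.sense();R=np.array(s['ee_rot']);print(s['time_s'],s['tcp_pos'],'y ang',np.degrees(np.arctan2(R[1,1],R[0,1])),s['wrist_force'],s['moment'],s['gripper_width'],s['joints'])
E
```

```text
21.05 [0.637  0.0714 0.1776] y ang 46.383882918786455 [-0.4331  0.3904  1.3539] [0.1389 0.1139 0.0761] 0.15611508057913612 [  20.8562   25.3566   -0.9793    0.0589  -63.5442 -154.4986]
```

>>> carry_out:
  steps:
    - [[0,0,0],0]
    - [[0,0,0],0]
    - [[0,0,0],0]
    - [[0,0,0],0]
    - [[0,0,0],0]
  gripper: -0.1

```text
time_s: 21.55
tcp_pos: [0.637, 0.0713, 0.1776]
ee_rot: [[-0.724, 0.69, 0.002], [0.69, 0.724, -0.0], [-0.002, 0.001, -1.0]]
wrist_force: [0.1, -0.6, 0.2]
gripper_width: 0.437
```

>>> carry_out:
  steps:
    - [[0,0,-1],0]
    - [[0,0,-2],0]
    - [[0,0,-4],0]
    - [[0,0,-7],0]
    - [[0,0,-10],0]
    - [[0,0,-13],0]
    - [[0,0,-16],0]
    - [[8,0,-18],0]
    - [[12,0,-18],0]
    - [[12,0,-18],0]
    - [[12,0,-18],0]

```text
time_s: 22.65
tcp_pos: [0.5482, 0.1557, 0.3604]
ee_rot: [[-0.727, 0.687, 0.006], [0.687, 0.727, 0.002], [-0.003, 0.006, -1.0]]
wrist_force: [0.3, 0.2, 0.6]
gripper_width: 0.451
```

```bash
python3 - <<'E'
from h import *
a=lambda v:np.degrees(np.arctan2(v[...,1],v[...,0]))
s=r.sense();print(s['time_s'],s['tcp_pos'],s['wrist_force'],s['gripper_width'])
for c in ('wrist','scene','side'):
  save(c,c+'8')
  for t in ['knob_grip','knob_pointer','large_spacer','small_spacer','drift_punch','pressure_gauge','pliers_red','safety_glasses']:
        print(c,t,[(round(x['confidence'],2),np.round(x['centre'],4).tolist()) for x in r.place_of(c,t)[:2]])
A=cv2.imread('pics/wrist8.png');b=cv2.imread('pics/scene8.png')
b=cv2.resize(b[120:270,200:400],(640,480),interpolation=cv2.INTER_CUBIC)
cv2.imwrite('pics/c8.png',cv2.resize(np.hstack([A,b]),(800,300)))
E
```

```text
22.65 [0.5482 0.1557 0.3604] [0.2594 0.1732 0.6349] 0.4505642270669568
wrist knob_grip [(0.66, [0.6345, 0.0733, 0.1893])]
wrist knob_pointer [(0.59, [0.6546, 0.054, 0.1679])]
wrist large_spacer [(0.65, [0.5406, 0.2127, 0.1527])]
wrist small_spacer [(0.73, [0.4155, 0.0751, -0.0002])]
wrist drift_punch []
wrist pressure_gauge [(0.67, [0.4136, 0.0749, 0.0011])]
wrist pliers_red [(0.7, [0.3955, 0.3008, -0.0002])]
wrist safety_glasses []
scene knob_grip [(0.71, [0.6345, 0.0707, 0.188]), (0.62, [0.412, 0.0687, 0.0015])]
scene knob_pointer [(0.52, [0.6558, 0.0546, 0.1639])]
scene large_spacer [(0.8, [0.5404, 0.212, 0.1563])]
scene small_spacer [(0.71, [0.423, -0.2637, 0.0781])]
scene drift_punch [(0.49, [0.5314, -0.0625, -0.0034])]
scene pressure_gauge [(0.82, [0.4134, 0.0725, -0.0029])]
scene pliers_red [(0.77, [0.3919, 0.2988, -0.0047]), (0.74, [0.4218, -0.2634, 0.0762])]
scene safety_glasses [(0.25, [0.538, 0.2135, 0.1565])]
side knob_grip [(0.47, [0.6362, 0.0758, 0.1888]), (0.19, [0.6528, 0.0541, 0.1655])]
side knob_pointer [(0.49, [0.6557, 0.056, 0.165])]
side large_spacer [(0.63, [0.54, 0.214, 0.1535])]
side small_spacer [(0.79, [0.4208, -0.2648, 0.0782])]
side drift_punch [(0.47, [0.5274, -0.0658, 0.0032]), (0.46, [0.6428, 0.1386, 0.0023])]
side pressure_gauge [(0.69, [0.4121, 0.0708, -0.0025])]
side pliers_red [(0.54, [0.3911, 0.2981, 0.0007]), (0.34, [0.546, 0.2125, 0.2006])]
side safety_glasses [(0.75, [0.4396, -0.5501, 0.0])]
```

View pics/c8.png

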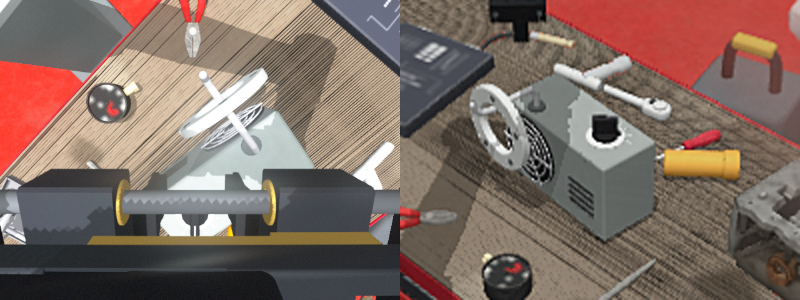

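The pointer is now at about -42° world, and three clicks should put it at -44°. The ring still hangs and the bystanders are where they were. Handing in.

```bash
python3 - <<'E'
from h import *
print(r.finish_job(), r.sense()['time_s'])
E
```

```text
the job is handed in; nothing more can be done
the job is handed in; nothing more can be done
```

The larger ring hangs on the J-hook, and the fan knob has been turned clockwise from setting 1 (0.436 rad) to setting 4 (1.745 rad), three clicks. I handed the job in at about 23 s of the 56 s allowed; it reports no verdict.

- **Ring:** its centre is at about (0.540, 0.213, 0.154), some 47 mm below the hook saddle against the nominal 44 mm. It was hanging still in the last pictures.
- **Knob:** the networks put the pointer between -38° and -50° world, depending on the camera (-42° on average). Setting 4 should be at -44°, and the next settings are 25° away. When I let go, the gripper had turned the bar to -43.6°.
- **Small ring and bystanders:** the small ring, pressure gauge, pliers, drift punch and safety glasses read the same as before to within a few mm, the accuracy of the networks.
- **Robot:** it had let go of both, with the gripper clear and the wrist reading under 1 N.

Two checks disagreed slightly. My dial fit and the networks put the knob axis about 4 mm apart; I gripped between the two and felt only about 2 N of side force. In the last round a few network reports, some of medium confidence, named the wrong object. I discounted those because the other cameras and the pictures contradicted them.

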